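# Lock the cash box's slotted cam with the flat-blade driver

### The arm

A 6-joint arm with a two-finger parallel gripper is mounted at the origin on a cart in front of the work surface, level with it; the furniture and walls round the work are solid. World frame = base frame: x ahead of the robot, y to its left, z up, the work surface at z = 0. Lengths are in m, angles in rad, forces in N, time in s.
With the tool pointing down it reaches from about 0.35 to 0.975 m from the base axis. Payload 4.9 kg.
Tool frame: the origin (TCP) lies between the finger pads; the fingertips stand 25 mm ahead of it and the grasp point (between the pads) lies 6 mm ahead of it (manip.tcp_to_tips is the z of the fingertips in the tool frame, in m); z points along the fingers, y is the line along which they close (so a half turn about z gives the same grasp; the last joint's range is limited). The gripper opens to 85 mm and grips with 20 to 120 N. Pads are 22 mm wide; open, the fingers measure 114 mm over their backs; the gripper's body (76 mm by 85 mm) begins 54 mm behind the grasp point. The pads swing forward as they close: fully open they stand 13 mm farther back than shut.
Start: joints at [-1.302, 0.053, 1.613, -0, 1.476, -0.119], TCP at [0.236, -0.579, 0.256] pointing down, gripper open.
Joint ranges: [-3.01, 3.01], [-1.01, 2.22], [0.06, 2.58], [-1.02, 4.17], [0.09, 2.62], [-3.14, 3.14]. Speed limits (rad/s): [2.57, 2.57, 3.14, 3.14, 3.14, 3.14].

### API

Orientations are given as a unit quaternion [w, x, y, z].
In Python, from plant import manip gives the robot as it stands. The module is installed in compiled form; this text tells all that it offers.
- The arm moves only by the tool arm_command, never from a script. Its argument "moves" is a list of rows, each a list of 3 entries, a list of its own where there are three numbers: the opening, from -1 (shut) to 1 (fully open), then the shift along the tool's x, y, z in units of 0.15 m (1.0 is 0.15 m), then the turn about the tool's z in units of 2 pi rad (1.0 is 2 pi rad). A call has 1 to 20 rows; each row is the pose to reach, as a shift and turn from the pose commanded when the call began, along the tool's axes at that moment, turning the shorter way round; what a row does not reach only later rows make up. A row lasts 1/12 s, in which the tool goes at most 41.7 mm and 7.16 degrees, less where a joint would pass 70% of its speed; a pose out of reach is approached as far as the arm can. A call with a number of a shift or a turn outside -1 to 1 is refused whole. A call with a gripper value outside its range is refused whole. The fingers move at their own pace and stop on an object; the grip force is fixed at half the most. Time passes only in rows, so rows that repeat a pose let the fingers close. It gives the time, the measured TCP pose, the force, the opening and the grip force at its end, in the units of the state.
- manip.state(): the state, without advancing time (a new reading comes with each control period).
- manip.grab_frame(name): name is "scene" or "side" or "wrist"; returns a dict with "frame" (480x640x3 uint8, red, green, blue), "fx", "fy", "cx", "cy" (pixels), "k1" (the pictures are not rectified: a ray, as slopes to the right and down, at radius r is drawn at 1 + k1 r^2 times it, then the intrinsics apply), "R" (3x3) and "t" (3): a world point X has camera coordinates R X + t. Camera axes: x right, y down, z forward; pixel columns grow to the right and rows downward; lengths in m; the calibration is good to about 2 mm. A picture is of the moment at which its call begins. There is no depth.
- manip.job_done(): hands the job in; it is judged then, once.
Trained networks look in a picture, given as the dict that the camera call returned (one of the last four; its "shot" number tells which), for a name from the list of things; names that differ only in an ending like _2 or _b are one class to them, and where a whole thing is asked for, a point or a joint stands for the part that bears it (a point fixed in the world has none). Each returns a list of dicts, best first, with "confidence" (0 to 1); they miss things now and then, are a little off and sometimes report something else, mostly with a low value. They report only what shows in the picture. A call takes as long as a camera call. They do not tell look-alikes from the thing itself.
- manip.search_frame(picture, target): "extent" ([left, top, right, bottom] in pixels, round what is visible of it).
The state is a dict: "time": time; "joint_pos": joint angles; "joint_vel": joint speeds; "joint_efforts": joint torques, N m; "tool_pos": TCP position; "tool_rot": TCP orientation; "contact_force": force on the tool from outside, world axes, zero at the start; "ft_torque": the same for the moment, N m; "gripper_width": opening from 0.0 (shut) to 1.0 (fully open); "grasp_force": force on a finger pad.
Only numpy, scipy, OpenCV 4.12 (cv2) and the standard library are available. Lean on these libraries where they do the work, as an engineer would, in place of code of your own. Each camera call takes 0.05 s, during which the arm holds its last target. There are 200 camera calls.

### The job

Lock the steel cash box on the counter: take the stubby flat-blade driver from its wooden stand, set the blade in the slotted cam on the lid, push the cam in and turn it clockwise about a quarter turn until it comes up against its stop, then let it spring back up so that it stays seated. Press and turn gently, never forcing the lock, leave the things round about where they are, and put the driver back upright and fully down in its stand.

Things in the scene. Friction and masses are not known exactly. Their poses are not given: they have to be found in the camera images.
- cashbox: grey steel cash box, 124 (x) x 164 (y) x 45 mm high, fixed to the counter; a steel lock barrel stands in the middle of its lid, outside 42 mm, bore 31 mm, rim 60 mm above the counter. Origin: centre of the underside; the barrel's axis is the origin's vertical
- cam_face (a point): centre of the steel slotted cam's flat face inside the lock barrel on the cash box's lid; face 31 mm across, at rest 59 mm above the counter, 1 mm below the barrel's rim. Its x axis runs along the slot, z up. The slot is 18 mm long, 5 mm wide and 7 mm deep
- plunger (a joint): how far the cam is pushed in, 0 to 0.006 m, against a spring: about 4 N to begin, 9 N at the bottom. Some way into its turn the cam is blocked unless pushed in at least 4 mm (about 7 N). Let go at the stop it springs up into a notch that holds it; let go short of that it stays about 4 mm in, not locked
- cam (a joint): cam angle, rad, growing clockwise seen from above; 0: slot along the box's x axis (open). Starts between -0.05 and 0.3. The hard stop lies between 1.1 and 1.8 rad, different in each lock, and has to be felt; the notch is only the last 0.07 rad before it. Turning takes about 0.03 N m; 0.13 N m at the stop is ample, 0.25 N m strains the lock. The blade has about 0.1 rad of play in the slot
- driver: stubby flat-blade driver, 92 mm long, standing upright in its stand, blade down. Origin: middle of the blade's tip; z towards the handle. Blade 14 mm wide along x, 3 mm thick along y, 15 mm long; shank 9 mm thick; black flange 32 mm across from z = 40 to 44 mm; black handle from z = 44 to 92 mm, 32 mm (x) by 22 mm (y), to be gripped across the 22 mm (y). About 90 g
- stand_top (a point): middle of the mouth of the hole in the wooden driver stand, on its top face 52 mm above the counter; stand 62 x 62 mm on a 76 mm square foot, fixed to the counter. z up; the hole is 18 mm along x by 14 mm along y. With the driver home its flange rests on the top face and its origin (blade tip) is 40 mm below this point, blade width along the hole's length
- torch: black torch standing upright, 34 x 34 x 102 mm; a bystander to be left alone. Origin: centre of the underside
- lamp: small headlamp, 35 x 54 x 36 mm; a bystander to be left alone. Origin: centre of the underside
- tin: flat round tin, 62 mm across, 21 mm high; a bystander to be left alone. Origin: centre of the underside
- multi: folded black multi-tool lying flat, 18 x 104 x 17 mm; a bystander to be left alone. Origin: centre of the underside
Things that resemble listed ones, but are neither listed nor needed, are in the scene too. Several things have the shape of the cashbox; the one meant has the colours described above.

How it is judged:
On the way, in this order (a step that is already met when the one before it is completed fails the run):
1. the driver is lifted out of the stand (z of driver in the frame of stand_top above 0.01 m), for 0.1 s.
2. the blade is in the slot and has pushed the cam in at least 3 mm (z of driver in the frame of cam_face below -0.003 m and horizontal distance between driver and cam_face below 0.006 m and value of joint plunger above 0.003 m), for 0.1 s.
3. the cam is turned home and has sprung back up into its notch (value of joint cam above 0.95 rad and value of joint plunger below 0.0018 m), for 0.2 s.
At the end, for the whole second after the job is handed in: the cam is turned past 0.95 rad and is up within 1.8 mm of its rest height (in its notch); the driver stands in the stand, released and at rest, flange within 3 mm of the top face, within 6 mm of the hole's middle, upright within 0.08 rad (all of step 3 and horizontal distance between driver and stand_top below 0.006 m and z of driver in the frame of stand_top below -0.037 m and angle between driver's own z axis and vertical below 0.08 rad and linear speed of driver below 0.02 m/s); the robot touches nothing.
It fails at once if the lock is forced: the blade's contact forces on the cam add up to over 50 N (some 9 N push plus about 0.25 N m of turning) (contact force between driver and cam above 50 N).
It fails at once if the torch is moved more than 20 mm (distance of torch from where it was at the start of the episode above 0.02 m).
It fails at once if the headlamp is moved more than 20 mm (distance of lamp from where it was at the start of the episode above 0.02 m).
It fails at once if the tin is moved more than 20 mm (distance of tin from where it was at the start of the episode above 0.02 m).
It fails at once if the multi-tool is moved more than 20 mm (distance of multi from where it was at the start of the episode above 0.02 m).
It also fails if it takes over 72 s, if anything falls off the work surface, if the arm or the gripper's body presses on something with over 40 N, if the wrist force passes 120 N, or if a joint passes its speed limit or range.

## Working session

There is one attempt and no reset: what is moved stays moved. The work goes in short steps, Python scripts to look and compute and a tool call to move; the robot and the scene stay as the last step left them, time stands still between calls to the robot, and variables do not carry over. Pictures are saved under pics/ and viewed, at most 10 in all, crops included, and the job is handed in when it is done.

Besides the shell and the picture viewer there is one more tool, called after ">>>" by a JSON object that holds its "op" and its "data". arm_command: Moves the arm, as the interface text tells. Shifts and turns lie within -1 to 1; 1 stands for 0.15 m of shift or 2 pi rad of turn. Its arguments: {"type":"object","properties":{"moves":{"type":"array"}},"required":["moves"]}

```bash
mkdir -p pics
cat > h.py <<'E'
import numpy as np,cv2
from plant import manip
from scipy.spatial.transform import Rotation as Rn
def grab(n,save=None):
    p=manip.grab_frame(n)
    if save: cv2.imwrite('pics/'+save,p['frame'][:,:,::-1])
    return p
def ray(p,u,v):
    a=np.array([(u-p['cx'])/p['fx'],(v-p['cy'])/p['fy']]);b=a.copy()
    for _ in range(20): b=a/(1+p['k1']*(b@b))
    R=np.array(p['R']);t=np.array(p['t'])
    d=R.T@np.array([b[0],b[1],1]);return -R.T@t,d/np.linalg.norm(d)
def atz(p,u,v,z):
    o,d=ray(p,u,v);return o+d*(z-o[2])/d[2]
def proj(p,X):
    c=np.array(p['R'])@np.array(X)+np.array(p['t']);b=c[:2]/c[2];b=b*(1+p['k1']*(b@b))
    return np.array([b[0]*p['fx']+p['cx'],b[1]*p['fy']+p['cy']])
def tri(rs):
    A=0;B=0
    for o,d in rs:
        M=np.eye(3)-np.outer(d,d);A=A+M;B=B+M@o
    return np.linalg.solve(A,B)
def st():
    s=manip.state();print({k:np.round(s[k],4).tolist() for k in s});return s
E
python3 - <<'E'
from h import *
st()
for n in['scene','side','wrist']:
    p=grab(n,n+'0.png')
    print(n,(-np.array(p['R']).T@p['t']).round(3),np.array(p['R']).round(2).tolist())
    for k in['cashbox','cam_face','driver','stand_top','torch','lamp','tin','multi']:
        for r in manip.search_frame(p,k)[:4]: print(k,np.round(r['extent']).tolist(),round(r['confidence'],2))
a=[cv2.imread(f'pics/{n}0.png') for n in['scene','side']]
E
```

```text
{'time': 0.0, 'joint_pos': [-1.302, 0.0533, 1.6143, 0.0, 1.476, -0.119], 'joint_vel': [-0.0009, 0.0005, -0.002, -0.0006, -0.0007, 0.0007], 'joint_efforts': [0.0003, -39.3688, -37.0175, -0.0, 0.0072, -0.0], 'tool_pos': [0.2362, -0.578, 0.2551], 'tool_rot': [-0.001, 0.9813, 0.1927, -0.0001], 'contact_force': [-0.4289, -0.4667, 0.2151], 'ft_torque': [-0.0195, -0.0229, -0.0889], 'grasp_force': 0.0, 'gripper_width': 0.9982}
scene [-0.521 -0.551  0.74 ] [[0.47, -0.88, -0.01], [-0.44, -0.22, -0.87], [0.76, 0.41, -0.5]]
cashbox [384.0, 294.0, 479.0, 363.0] 0.61
cashbox [253.0, 210.0, 302.0, 257.0] 0.58
driver [384.0, 232.0, 398.0, 265.0] 0.55
driver [168.0, 218.0, 180.0, 226.0] 0.29
stand_top [369.0, 254.0, 414.0, 291.0] 0.89
torch [326.0, 182.0, 339.0, 221.0] 0.57
lamp [469.0, 282.0, 495.0, 302.0] 0.89
tin [168.0, 218.0, 182.0, 228.0] 0.57
multi [391.0, 224.0, 421.0, 240.0] 0.82
multi [470.0, 284.0, 496.0, 306.0] 0.73
side [-0.055  1.063  0.615] [[-0.88, -0.48, -0.02], [-0.18, 0.38, -0.91], [0.44, -0.79, -0.42]]
cashbox [412.0, 195.0, 466.0, 242.0] 0.95
cashbox [227.0, 263.0, 324.0, 331.0] 0.62
cam_face [270.0, 276.0, 285.0, 284.0] 0.45
driver [381.0, 190.0, 400.0, 208.0] 0.65
driver [263.0, 216.0, 298.0, 235.0] 0.32
stand_top [340.0, 216.0, 379.0, 246.0] 0.64
torch [222.0, 217.0, 238.0, 268.0] 0.8
lamp [382.0, 193.0, 400.0, 210.0] 0.75
tin [212.0, 353.0, 243.0, 388.0] 0.75
multi [266.0, 217.0, 298.0, 237.0] 0.57
wrist [ 0.307 -0.549  0.373] [[0.38, -0.93, -0.0], [-0.88, -0.36, 0.3], [-0.28, -0.11, -0.95]]
cashbox [4.0, 0.0, 176.0, 78.0] 0.76
```

View pics/scene0.png

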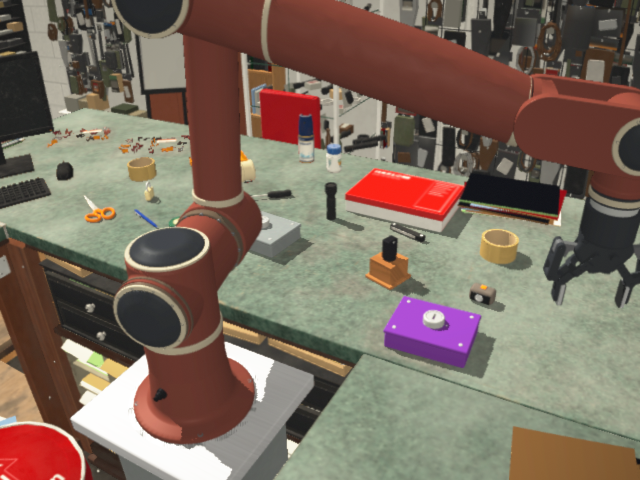

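View pics/side0.png

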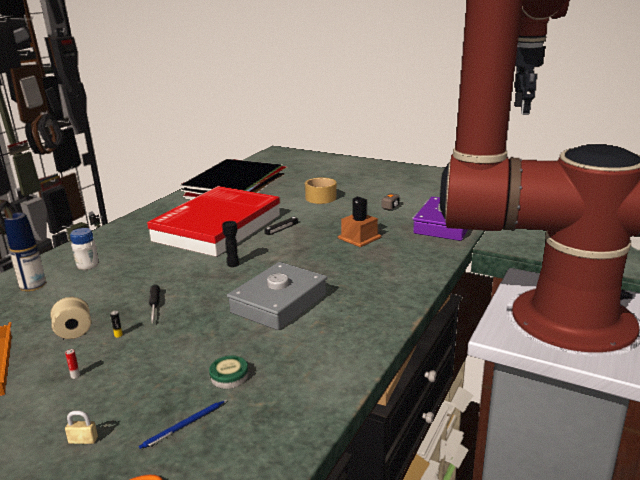

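Two boxes share the shape: a purple one (scene 433,330; side 440,218) and a grey one (side 277,295; scene 270,235). The grey one fits "grey steel". The driver stands in its orange stand (scene 389,262; side 360,225); the torch is at side (231,243), the tin at (229,371), the multi-tool at (282,226) and the lamp at (391,202).

Run:
```python
from h import *
s=grab('side');c=grab('scene')
P=lambda a,b:tri([ray(s,*a),ray(c,*b)]).round(3)
print('driver top',P((360,200),(390,238)))
print('torch top',P((230,224),(331,185)), atz(s,232,265,0))
print('cam',atz(s,278,282,.059))
for u,v in[(229,297),(276,327),(326,283),(282,266)]: print('box',atz(s,u,v,.045).round(3))
print('tin',atz(s,229,371,.01),'lamp',atz(s,391,204,.015),'multi',atz(s,282,228,.01))
w=grab('wrist');S=manip.state()
R=Rn.from_quat(np.roll(S['tool_rot'],-1)).as_matrix();print(R.round(3))
C=-np.array(w['R']).T@w['t'];print('cam in tool',R.T@(C-S['tool_pos']),(R.T@np.array(w['R']).T).round(3))
cv2.imwrite('pics/crop.png',cv2.resize(s['frame'][180:340,200:480,::-1],(800,457)))
```

```text
driver top [ 0.503 -0.157  0.102]
torch top [0.7   0.093 0.1  ] [7.01092817e-01 9.72309532e-02 1.11022302e-16]
cam [0.505883   0.21039876 0.059     ]
box [0.573 0.279 0.045]
box [0.438 0.328 0.045]
box [0.433 0.151 0.045]
box [0.549 0.127 0.045]
tin [0.46846468 0.42762243 0.01      ] lamp [ 0.504856   -0.36477123  0.015     ] multi [ 0.69500563 -0.10963342  0.01      ]
[[ 0.926  0.378  0.   ]
 [ 0.378 -0.926  0.   ]
 [ 0.    -0.    -1.   ]]
cam in tool [ 0.07675476 -0.00065824 -0.11689923] [[-0.    -0.954 -0.3  ]
 [ 1.     0.    -0.001]
 [ 0.001 -0.3    0.954]]
```

View pics/crop.png

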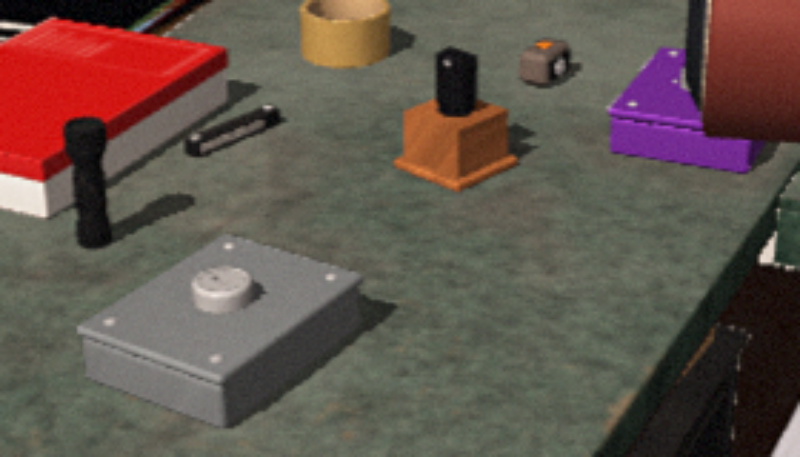

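The enlarged crop confirms it: the grey box with the barrel (crop 222,288) is the right one, and the only stand with a driver is at crop (457,120). Moving above the stand.

>>> {"op": "arm_command", "data": {"moves": [[1,[1,-0.71,0],0],[1,[1,-0.71,0],0],[1,[1,-0.71,0],0],[1,[1,-0.71,0],0],[1,[1,-0.71,0],0]]}}

```text
time: 1.92
tool_pos: [0.3368, -0.4197, 0.2563]
tool_rot: [-0.001, 0.981, 0.194, 0.001]
contact_force: [1.4, 0.2, 0.1]
gripper_width: 1.004
grasp_force: 0.0
```

>>> {"op": "arm_command", "data": {"moves": [[1,[1,-0.71,0],0],[1,[1,-0.71,0],0],[1,[1,-0.71,0],0],[1,[1,-0.71,0],0],[1,[1,-0.71,0],0],[1,[1,-0.71,0],0]]}}

```text
time: 2.42
tool_pos: [0.4351, -0.2649, 0.2565]
tool_rot: [-0.0, 0.981, 0.195, 0.001]
contact_force: [-0.4, -1.4, -1.5]
gripper_width: 1.004
grasp_force: 0.0
```

Run:
```python
from h import *
S=st()
p=grab('wrist','w1.png')
print(proj(p,[.503,-.157,.052]),proj(p,[.503,-.157,.104]))
for k in['driver','stand_top']: print(k,manip.search_frame(p,k)[:2])
```

```text
{'time': 2.4167, 'joint_pos': [-0.6936, -0.2293, 1.8769, 0.001, 1.4936, 0.4841], 'joint_vel': [-0.0674, 0.0121, -0.0072, -0.0414, -0.0076, -0.0464], 'joint_efforts': [1.2033, -27.3881, -37.1417, 0.1861, 0.0252, 0.2449], 'tool_pos': [0.4351, -0.2649, 0.2565], 'tool_rot': [-0.0002, 0.9808, 0.1952, 0.0005], 'contact_force': [-0.4413, -1.3879, -1.4786], 'ft_torque': [0.0447, 0.0501, -0.0303], 'grasp_force': 0.0, 'gripper_width': 1.0036}
[225.92433624  82.77042001] [207.66594984  75.72310193]
driver [{'extent': [183.8, 43.7, 244.7, 104.5], 'confidence': 0.89}]
stand_top [{'extent': [173.4, 22.1, 294.1, 143.2], 'confidence': 0.88}]
```

View pics/w1.png

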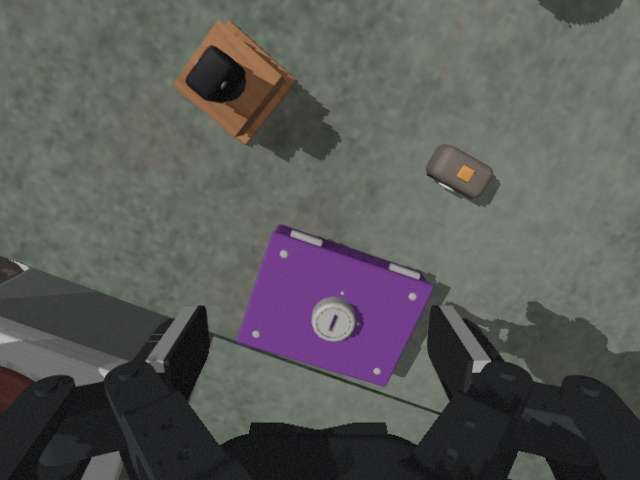

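The picture shows the stand with the driver at (217,75), the purple box at (335,310), which is not the one meant, and the lamp at (460,170). Centring over the stand.

>>> {"op": "arm_command", "data": {"moves": [[1,[0.69,-0.49,0],0],[1,[0.69,-0.49,0],0],[1,[0.69,-0.49,0],0],[1,[0.69,-0.49,0],0],[1,[0.69,-0.49,0],0]]}}

```text
time: 2.98
tool_pos: [0.5019, -0.1605, 0.2562]
tool_rot: [0.0, 0.981, 0.193, -0.0]
contact_force: [0.2, -0.1, 0.3]
gripper_width: 1.003
grasp_force: 0.0
```

Run:
```python
from h import *
S=st()
p=grab('wrist','w2.png')
print(proj(p,[.503,-.157,.052]),proj(p,[.503,-.157,.104]))
for k in['driver','stand_top']: print(k,manip.search_frame(p,k)[:2])
u,v=proj(p,[.503,-.157,.08]).astype(int);u0=max(0,u-130);v0=max(0,v-100)
print(u0,v0);cv2.imwrite('pics/w2c.png',cv2.resize(p['frame'][v0:v0+200,u0:u0+260,::-1],(780,600),interpolation=2))
```

```text
{'time': 2.9833, 'joint_pos': [-0.4506, -0.1837, 1.8385, -0.0004, 1.4871, 0.7309], 'joint_vel': [-0.0485, -0.0094, 0.0096, -0.0138, 0.0023, -0.0109], 'joint_efforts': [1.5636, -29.0804, -37.294, 0.1663, -0.0094, 0.082], 'tool_pos': [0.5019, -0.1605, 0.2562], 'tool_rot': [0.0001, 0.9811, 0.1935, -0.0003], 'contact_force': [0.1934, -0.085, 0.3192], 'ft_torque': [0.0536, 0.0385, 0.023], 'grasp_force': 0.0, 'gripper_width': 1.0026}
[315.55891704 207.90300749] [315.10815755 223.93847287]
driver []
stand_top [{'extent': [260.8, 142.0, 367.4, 253.3], 'confidence': 0.88}]
185 115
```

View pics/w2c.png

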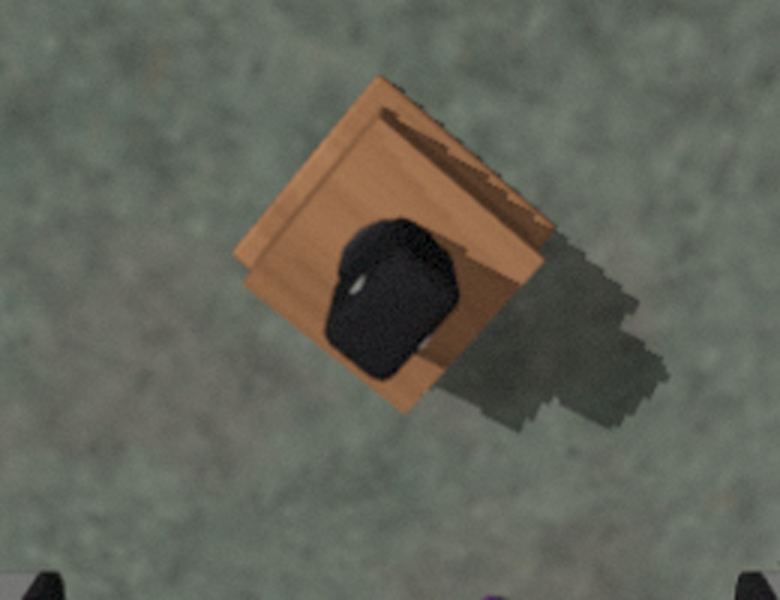

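Run:
```python
from h import *
p=grab('wrist')
f=lambda u,v,z:atz(p,185+u/3,115+v/3,z)
C=np.array([f(*c,.052) for c in[(246,284),(380,118),(544,260),(406,412)]])
print(C.round(4),C.mean(0))
E=np.roll(C,-1,0)-C;print(np.linalg.norm(E,axis=1),np.degrees(np.arctan2(E[:,1],E[:,0])))
# dark blob: handle outline at z .104 fit by projecting predicted model
g=p['frame'].max(2)<45
c=C[:,:2].mean(0)
best=[]
roi=g[170:260,260:360]
def outline(x,y,a):
    m=np.zeros(g.shape,np.uint8);ca,sa=np.cos(a),np.sin(a)
    pts=[]
    for z in(.056,.104):
        pts+=[proj(p,[x+ca*i*16-sa*j*11 if 0 else x+(ca*i*.016-sa*j*.011),y+(sa*i*.016+ca*j*.011),z]) for i in(-1,1) for j in(-1,1)]
    cv2.fillConvexPoly(m,cv2.convexHull(np.array(pts,np.float32)).astype(np.int32),1)
    fl=np.array([proj(p,[x+.016*np.cos(t),y+.016*np.sin(t),z]) for z in(.052,.056) for t in np.linspace(0,6.3,30)],np.float32)
    cv2.fillConvexPoly(m,cv2.convexHull(fl).astype(np.int32),1);return m[170:260,260:360]>0
for a in np.radians(np.arange(0,180,3)):
  for dx in np.arange(-.006,.0061,.0015):
    for dy in np.arange(-.006,.0061,.0015):
      m=outline(c[0]+dx,c[1]+dy,a);best.append(((m&roi).sum()/(m|roi).sum(),np.degrees(a),c[0]+dx,c[1]+dy))
best.sort(reverse=True)
for b in best[:6]:print(np.round(b,4))
```

```text
[[ 0.4847 -0.1204  0.052 ]
 [ 0.5431 -0.1388  0.052 ]
 [ 0.5236 -0.1973  0.052 ]
 [ 0.4658 -0.1781  0.052 ]] [ 0.50429058 -0.15866185  0.052     ]
[0.06114468 0.06167611 0.06092367 0.06073245] [ -17.50713759 -108.40829343  161.60827967   71.79308024]
[ 8.046e-01  1.680e+02  5.058e-01 -1.572e-01]
[ 8.011e-01  1.680e+02  5.043e-01 -1.557e-01]
[ 8.011e-01  1.650e+02  5.043e-01 -1.557e-01]
[ 8.003e-01  1.710e+02  5.043e-01 -1.557e-01]
[ 7.998e-01  1.710e+02  5.043e-01 -1.572e-01]
[ 7.990e-01  1.680e+02  5.043e-01 -1.572e-01]
```

>>> {"op": "arm_command", "data": {"moves": [[1,[0,0,0],-0.388],[1,[0,0,0],-0.388],[1,[0,0,0],-0.388],[1,[0,0,0],-0.388],[1,[0,0,0],-0.388],[1,[0,0,0],-0.388],[1,[0,0,0],-0.388],[1,[0,0,0],-0.388],[1,[0,0,0],-0.388],[1,[0,0,0],-0.388],[1,[0,0,0],-0.388],[1,[0,0,0],-0.388],[1,[0,0,0],-0.388],[1,[0,0,0],-0.388],[1,[0,0,0],-0.388],[1,[0,0,0],-0.388],[1,[0,0,0],-0.388],[1,[0,0,0],-0.388],[1,[0,0,0],-0.388],[1,[0,0,0],-0.388]]}}

```text
time: 4.85
tool_pos: [0.5009, -0.1624, 0.2563]
tool_rot: [-0.0, 0.156, 0.988, -0.0]
contact_force: [-0.6, 0.2, -0.5]
gripper_width: 1.0
grasp_force: 0.0
```

Run:
```python
from h import *
S=st();R=Rn.from_quat(np.roll(S['tool_rot'],-1)).as_matrix()
print('yaw',np.degrees(np.arctan2(R[1,0],R[0,0])))
p=grab('wrist','w3.png')
print(proj(p,[.5043,-.1587,.052]),proj(p,[.5043,-.1587,.104]))
print(manip.search_frame(p,'stand_top')[:1],manip.search_frame(p,'driver')[:1])
u,v=proj(p,[.504,-.158,.08]).astype(int);u0=max(0,u-130);v0=max(0,v-100)
print(u0,v0);cv2.imwrite('pics/w3c.png',cv2.resize(p['frame'][v0:v0+200,u0:u0+260,::-1],(780,600),interpolation=2))
```

```text
{'time': 4.85, 'joint_pos': [-0.4547, -0.1852, 1.8396, -0.0003, 1.4872, -1.7119], 'joint_vel': [-0.0005, 0.0008, -0.001, -0.0027, 0.0023, -0.6826], 'joint_efforts': [0.0017, -29.0512, -37.1501, -0.0015, 0.0001, 0.2283], 'tool_pos': [0.5009, -0.1624, 0.2563], 'tool_rot': [-0.0, 0.1561, 0.9877, -0.0001], 'contact_force': [-0.5542, 0.1715, -0.5167], 'ft_torque': [0.0029, 0.0465, -0.0474], 'grasp_force': 0.0, 'gripper_width': 1.0002}
yaw 162.03395607562345
[322.29688109 213.32282352] [323.09883293 230.17988308]
[{'extent': [288.1, 161.2, 364.5, 247.3], 'confidence': 0.7}] [{'extent': [307.0, 194.0, 345.4, 250.2], 'confidence': 0.61}]
193 121
```

View pics/w3c.png

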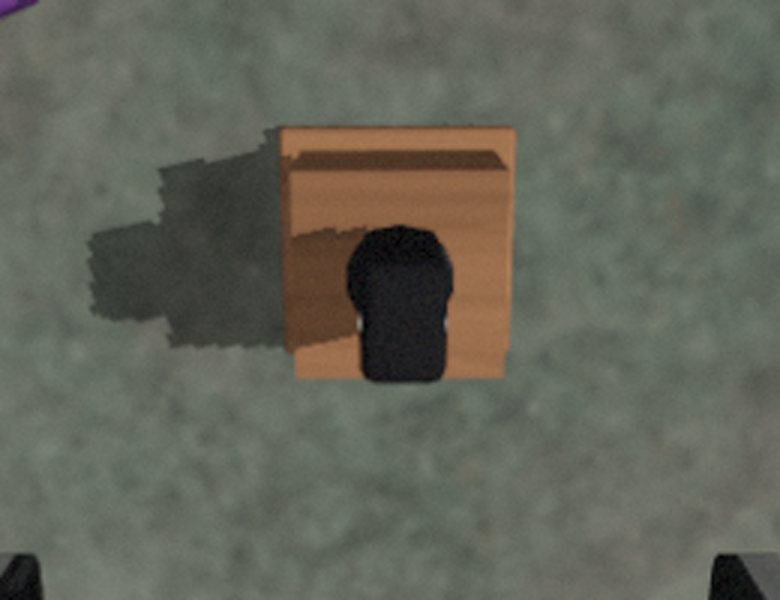

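Run:
```python
from h import *
S=manip.state();p=grab('wrist');S=manip.state();R=Rn.from_quat(np.roll(S['tool_rot'],-1)).as_matrix()
f=lambda u,v,z:atz(p,193+u/3,121+v/3,z)
C=np.array([f(*c,.052) for c in[(290,170),(510,170),(505,378),(295,378)]]);c=C.mean(0)
E=np.roll(C,-1,0)-C;print(C.round(4),c,np.linalg.norm(E,axis=1),np.degrees(np.arctan2(E[:,1],E[:,0])))
h=f(403.5,381,.104); fl=f(400,227,.056)
X=R[:,0]; print('handle end -> centre',h,'flange far',fl, 'tool x',X)
print('tool frame offsets stand',R.T@(c-S['tool_pos']),'handle end',R.T@(h-S['tool_pos']),'flange end',R.T@(fl-S['tool_pos']),S['tool_pos'], S['joint_pos'][5])
```

```text
[[ 0.4663 -0.1749  0.052 ]
 [ 0.4858 -0.116   0.052 ]
 [ 0.5449 -0.1348  0.052 ]
 [ 0.5252 -0.1942  0.052 ]] [ 0.50556129 -0.15498917  0.052     ] [0.06203107 0.0619776  0.06259324 0.06195567] [  71.67539035  -17.69478299 -108.34135922  161.78554616]
handle end -> centre [ 0.51876009 -0.1595358   0.104     ] flange far [ 0.49081992 -0.15031133  0.056     ] tool x [-9.49381148e-01  3.14126447e-01 -1.01870169e-04]
tool frame offsets stand [-0.00204545  0.0078823   0.20435612] handle end [-0.01600965  0.00770447  0.15235757] flange end [0.01341875 0.00769213 0.20035457] [ 0.50113276 -0.16179565  0.25635704] -1.7048548770537406
```

Picture: stand top face spans crop (290–510, 170–378), with the driver's handle at (403, 320) and aligned with the fingers. The two opposite views average to (0.505, -0.157).

>>> {"op": "arm_command", "data": {"moves": [[1,[-0.01,0.04,0.3],0],[1,[-0.01,0.04,0.55],0],[1,[-0.01,0.04,0.8],0],[1,[-0.01,0.04,0.8],0],[1,[-0.01,0.04,0.8],0]]}}

```text
time: 5.47
tool_pos: [0.5032, -0.1551, 0.1343]
tool_rot: [-0.003, 0.158, 0.987, 0.001]
contact_force: [0.5, -0.5, 0.6]
gripper_width: 1.002
grasp_force: 0.0
```

Run:
```python
from h import *
S=st();p=grab('wrist','w4.png');R=Rn.from_quat(np.roll(S['tool_rot'],-1)).as_matrix()
print(proj(p,[.505,-.157,.104]), proj(p,S['tool_pos']+R[:,2]*.025))
for sx in(-1,1):
  print(proj(p,np.array([.505,-.157,.104])+R[:,0]*-.016+R[:,1]*.011*sx))
```

```text
{'time': 5.4667, 'joint_pos': [-0.4405, -0.0712, 1.9471, -0.0001, 1.2711, -1.6939], 'joint_vel': [0.0022, -0.0453, -0.0873, -0.0018, -0.0042, -0.0031], 'joint_efforts': [0.0315, -28.8424, -31.7091, -0.0015, 0.0423, 0.0061], 'tool_pos': [0.5032, -0.1551, 0.1343], 'tool_rot': [-0.0026, 0.158, 0.9874, 0.0007], 'contact_force': [0.5488, -0.5229, 0.6477], 'ft_torque': [-0.0275, -0.0256, -0.0196], 'grasp_force': 0.0, 'gripper_width': 1.0017}
[313.59907148 310.39667692] [316.32500978 311.22391688]
[289.07416653 342.45965346]
[338.38541848 342.44721333]
```

View pics/w4.png

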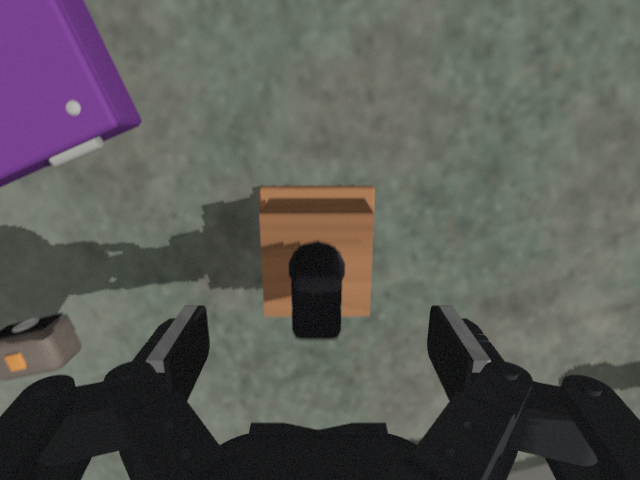

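The handle sits at (316,290), midway between the fingers (208 and 429). Descending and gripping.

>>> {"op": "arm_command", "data": {"moves": [[1,[-0.005,0,0.15],0],[1,[-0.005,0,0.3],0],[1,[-0.005,0,0.3],0],[1,[-0.005,0,0.3],0],[-1,[-0.005,0,0.3],0],[-1,[-0.005,0,0.3],0],[-1,[-0.005,0,0.3],0],[-1,[-0.005,0,0.3],0],[-1,[-0.005,0,0.3],0],[-1,[-0.005,0,0.3],0],[-1,[-0.005,0,0.3],0],[-1,[-0.005,0,0.3],0],[-1,[-0.005,0,0.3],0],[-1,[-0.005,0,0.3],0]]}}

```text
time: 6.68
tool_pos: [0.506, -0.156, 0.0921]
tool_rot: [0.001, 0.157, 0.988, -0.0]
contact_force: [-0.6, 0.2, 6.1]
gripper_width: 0.253
grasp_force: 59.1
```

Run:
```python
from h import *
st()
```

```text
{'time': 6.6833, 'joint_pos': [-0.4396, -0.0124, 1.9682, 0.0, 1.1846, -1.6945], 'joint_vel': [-0.0014, 0.0009, 0.0014, -0.0009, -0.0003, -0.0002], 'joint_efforts': [-0.0896, -29.4838, -30.2619, -0.0328, -0.1853, -0.0008], 'tool_pos': [0.506, -0.156, 0.0921], 'tool_rot': [0.0006, 0.1573, 0.9875, -0.0001], 'contact_force': [-0.6496, 0.1653, 6.0816], 'ft_torque': [0.0445, 0.0194, -0.0097], 'grasp_force': 59.1014, 'gripper_width': 0.2525}
```

>>> {"op": "arm_command", "data": {"moves": [[-1,[0,0,-0.1],0],[-1,[0,0,-0.25],0],[-1,[0,0,-0.45],0],[-1,[0,0,-0.65],0],[-1,[0,0,-0.85],0],[-1,[0,0,-0.85],0],[-1,[0,0,-0.85],0]]}}

```text
time: 7.27
tool_pos: [0.5064, -0.1561, 0.2206]
tool_rot: [0.002, 0.157, 0.988, -0.001]
contact_force: [-0.7, -0.6, -1.1]
gripper_width: 0.25
grasp_force: 59.0
```

Run:
```python
from h import *
S=st();R=Rn.from_quat(np.roll(S['tool_rot'],-1)).as_matrix()
p=grab('side')
tip=S['tool_pos']+R[:,2]*.080
print(proj(p,tip),proj(p,S['tool_pos']))
u,v=proj(p,tip).astype(int)
cv2.imwrite('pics/s5.png',cv2.resize(p['frame'][v-75:v+75,u-100:u+100,::-1],(800,600),interpolation=2))
```

```text
{'time': 7.2667, 'joint_pos': [-0.4396, -0.1542, 1.8724, -0.0001, 1.4197, -1.6945], 'joint_vel': [-0.0007, 0.0344, 0.0595, 0.0001, 0.0004, -0.0008], 'joint_efforts': [0.0223, -31.7145, -38.6408, 0.0011, -0.013, -0.0], 'tool_pos': [0.5064, -0.1561, 0.2206], 'tool_rot': [0.0017, 0.1573, 0.9876, -0.0005], 'contact_force': [-0.6831, -0.648, -1.0649], 'ft_torque': [0.0129, 0.0246, 0.0455], 'grasp_force': 58.9997, 'gripper_width': 0.2496}
[358.16089308 183.4744771 ] [358.39603304 150.37945732]
```

View pics/s5.png

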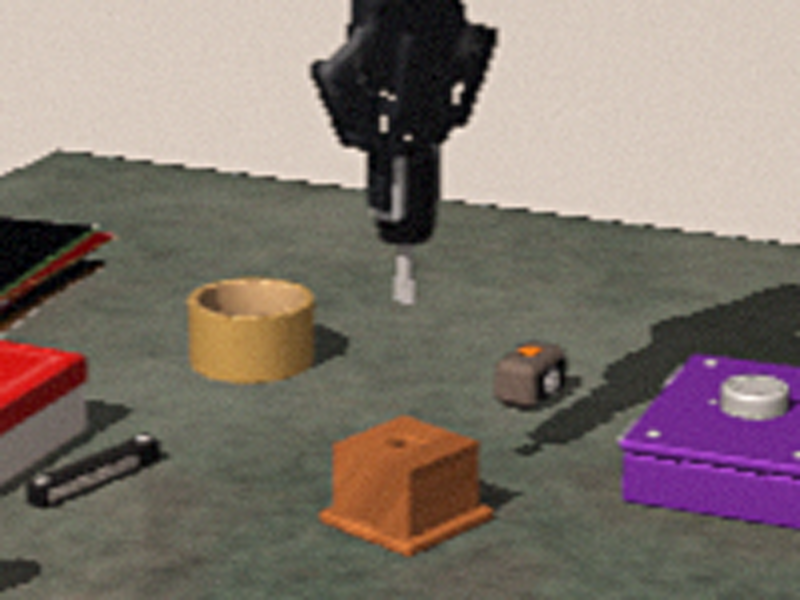

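The driver hangs straight with its tip at crop (403,302), against a predicted (400,300). Carrying it over to the grey box.

>>> {"op": "arm_command", "data": {"moves": [[-1,[0.05,0.15,0],0],[-1,[0.12,0.35,0],0],[-1,[0.2,0.6,0],0],[-1,[0.28,0.85,0],0],[-1,[0.31,0.935,0],0],[-1,[0.31,0.935,0],0]]}}

```text
time: 7.82
tool_pos: [0.5032, -0.005, 0.2158]
tool_rot: [-0.003, 0.155, 0.988, 0.0]
contact_force: [0.9, -0.7, -0.3]
gripper_width: 0.251
grasp_force: 59.2
```

>>> {"op": "arm_command", "data": {"moves": [[-1,[0.05,0.15,0],0],[-1,[0.12,0.35,0],0],[-1,[0.2,0.6,0],0],[-1,[0.28,0.85,0],0],[-1,[0.31,0.935,0],0],[-1,[0.31,0.935,0],0],[-1,[0.31,0.935,0],0],[-1,[0.31,0.935,0],0]]}}

```text
time: 8.48
tool_pos: [0.5039, 0.1385, 0.2174]
tool_rot: [-0.001, 0.158, 0.987, -0.001]
contact_force: [0.6, -0.6, -1.2]
gripper_width: 0.251
grasp_force: 59.3
```

Run:
```python
from h import *
import pickle
S=st()
p=grab('wrist','w6.png');pickle.dump((p,S),open('w6.pkl','wb'))
e=proj(p,[.506,.21,.059]);print(e)
print(manip.search_frame(p,'cam_face')[:2],manip.search_frame(p,'cashbox')[:2])
u,v=e.astype(int);u0=min(max(0,u-65),510);v0=min(max(0,v-50),380)
print(u0,v0);cv2.imwrite('pics/w6c.png',cv2.resize(p['frame'][v0:v0+100,u0:u0+130,::-1],(780,600),interpolation=2))
```

```text
{'time': 8.4833, 'joint_pos': [0.1261, -0.1662, 1.8884, -0.0007, 1.4217, -1.1276], 'joint_vel': [-0.0128, -0.0086, -0.0055, 0.0025, 0.0024, 0.0035], 'joint_efforts': [0.6801, -29.4081, -36.8375, 0.0277, 0.0074, -0.0034], 'tool_pos': [0.5039, 0.1385, 0.2174], 'tool_rot': [-0.001, 0.1578, 0.9875, -0.0007], 'contact_force': [0.6136, -0.6072, -1.1843], 'ft_torque': [-0.022, -0.0218, 0.0131], 'grasp_force': 59.3039, 'gripper_width': 0.2511}
[410.20817561 198.98752471]
[{'extent': [375.8, 197.0, 425.3, 239.7], 'confidence': 0.64}] [{'extent': [276.4, 110.1, 500.0, 295.4], 'confidence': 0.72}]
345 148
```

View pics/w6c.png

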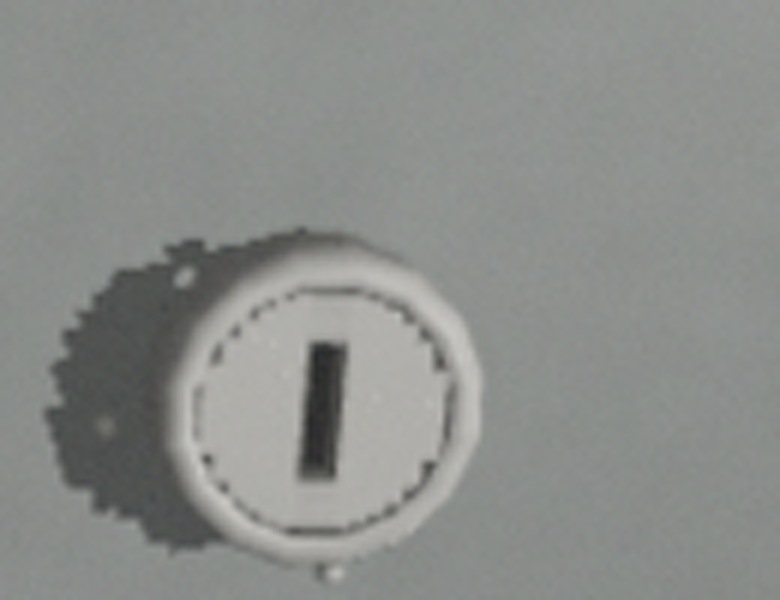

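The crop shows the barrel and cam at crop (324,410), full-frame about (399,216). The slot runs from (329,343) to (316,480).

Run:
```python
from h import *
import pickle
p,S=pickle.load(open('w6.pkl','rb'));R=Rn.from_quat(np.roll(S['tool_rot'],-1)).as_matrix()
f=lambda u,v,z:atz(p,345+u/6,148+v/6,z)
c=f(324,410,.059);print('cam',c,'slot',f(323,411.5,.059));rim=[f(u,v,.06) for u,v in[(165,400),(482,400),(324,234),(324,566)]]
print('rim',np.mean(rim,0))
d=f(329,343,.059)-f(316,480,.059);print(np.linalg.norm(d),'slot yaw',np.degrees(np.arctan2(d[1],d[0])),'tool yaw',np.degrees(np.arctan2(R[1,0],R[0,0])))
print('offset tool',R.T@(c-S['tool_pos']), 'tip px',proj(p,S['tool_pos']+R[:,2]*.08+R[:,0]*.007))
# side/scene check
for n in['side']:
    q=grab(n);print(n,proj(q,c),manip.search_frame(q,'cam_face')[:1])
g=grab('wrist','w7.png')
# box edge yaw by cashbox Hough
gr=cv2.Canny(cv2.cvtColor(g['frame'],cv2.COLOR_RGB2GRAY),40,120)[90:310,260:520]
for l in cv2.HoughLinesP(gr,1,np.pi/360,40,minLineLength=60,maxLineGap=6)[:8,0]:
    a=atz(g,260+l[0],90+l[1],.045);b=atz(g,260+l[2],90+l[3],.045);e=b-a;print(a.round(3),b.round(3),np.degrees(np.arctan2(e[1],e[0])).round(1))
```

```text
cam [0.51620948 0.19879435 0.059     ] slot [0.51635745 0.19862705 0.059     ]
rim [0.51488207 0.19891348 0.06      ]
0.017609342871989595 slot yaw 160.1439305127701 tool yaw 161.83852590916945
offset tool [0.00684201 0.06140748 0.15832377] tip px [316.62900866 251.24619282]
side [276.62100121 278.28643707] [{'extent': [269.2, 276.3, 284.4, 280.2], 'confidence': 0.55}]
[0.446 0.126 0.045] [0.464 0.282 0.045] 83.6
[0.572 0.158 0.045] [0.579 0.223 0.045] 83.6
[0.442 0.129 0.045] [0.449 0.204 0.045] 84.7
[0.502 0.281 0.045] [0.584 0.272 0.045] -6.3
[0.451 0.125 0.045] [0.536 0.115 0.045] -6.2
[0.454 0.198 0.045] [0.46  0.257 0.045] 83.9
```

>>> {"op": "arm_command", "data": {"moves": [[-1,[0.02,0.2,0],0.005],[-1,[0.04,0.41,0],0.005],[-1,[0.04,0.41,0.1],0.005],[-1,[0.04,0.41,0.25],0.005],[-1,[0.04,0.41,0.4],0.005],[-1,[0.04,0.41,0.46],0.005],[-1,[0.04,0.41,0.46],0.005],[-1,[0.04,0.41,0.46],0.005]]}}

```text
time: 9.45
tool_pos: [0.5177, 0.1998, 0.1499]
tool_rot: [-0.0, 0.173, 0.985, -0.0]
contact_force: [-0.7, -0.5, 0.2]
gripper_width: 0.251
grasp_force: 59.5
```

Run:
```python
from h import *
import pickle
p=grab('wrist','w8.png');S=st();R=Rn.from_quat(np.roll(S['tool_rot'],-1)).as_matrix();pickle.dump((p,S),open('w8.pkl','wb'))
print('yaw',np.degrees(np.arctan2(R[1,0],R[0,0])))
c=np.array([.5158,.1987,.059])
print('cam in tool',R.T@(c-S['tool_pos']),'px cam',proj(p,c),'px tip',proj(p,S['tool_pos']+R[:,2]*.08),proj(p,S['tool_pos']+R[:,2]*.08+R[:,0]*.007))
u,v=proj(p,c).astype(int);u0,v0=u-52,v-40
print(u0,v0);cv2.imwrite('pics/w8c.png',cv2.resize(p['frame'][v0:v0+80,u0:u0+104,::-1],(780,600),interpolation=2))
```

```text
{'time': 9.5, 'joint_pos': [0.2343, -0.0241, 1.8717, -0.0, 1.2923, -0.9888], 'joint_vel': [0.001, -0.0135, -0.0173, 0.0007, -0.002, -0.0006], 'joint_efforts': [0.0427, -32.884, -33.8975, 0.0012, 0.0365, -0.0004], 'tool_pos': [0.5184, 0.2, 0.151], 'tool_rot': [0.0008, 0.173, 0.9849, 0.0003], 'contact_force': [-0.4317, -0.0976, 0.0248], 'ft_torque': [0.0283, 0.0207, 0.0078], 'grasp_force': 59.5145, 'gripper_width': 0.2484}
yaw 160.07732523954
cam in tool [ 0.00215055 -0.00220283  0.09202129] px cam [313.89194912 254.1974892 ] px tip [317.65366058 265.25426161] [317.64926047 253.33678823]
261 214
```

View pics/w8c.png

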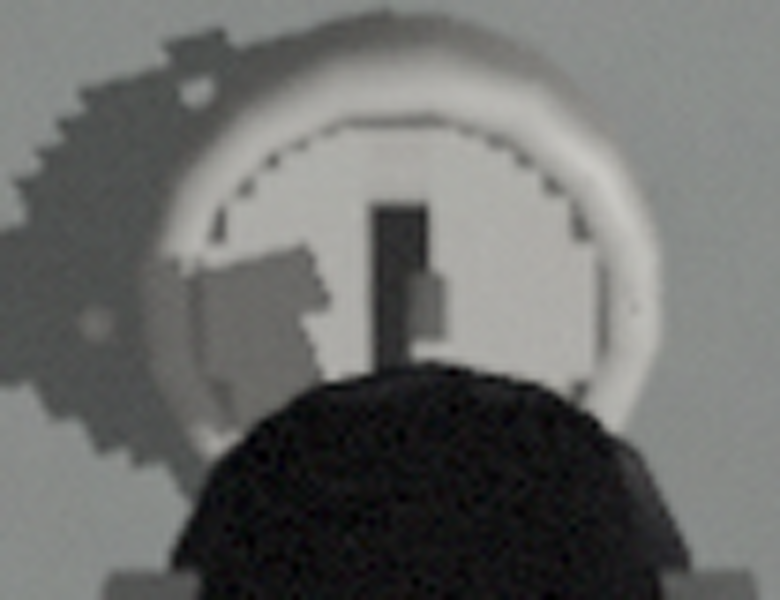

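The crop shows the blade's end at columns 410–445 and the slot at 372–430, so the blade is about 2.4 mm too far to the right (tool +y). The slot's far end is at row 203 and the blade's tip edge at row 270.

Run:
```python
from h import *
import pickle
p,S=pickle.load(open('w8.pkl','rb'));R=Rn.from_quat(np.roll(S['tool_rot'],-1)).as_matrix()
f=lambda u,v,z:R.T@(atz(p,261+u/7.5,214+v/7.5,z)-S['tool_pos'])
zt=S['tool_pos'][2]-.080
print('slot end',f(401,203,.059),'blade',f(428,270,zt),f(428,270,zt+.001))
print('cam L/R',f(212,225,.059),f(600,300,.059), 'cam top',f(405,120,.059))
st()
```

```text
slot end [ 0.01018113 -0.00184548  0.09201037] blade [0.00893909 0.00022864 0.0799878 ] [0.00928855 0.00022889 0.07898731]
cam L/R [ 0.00840523 -0.01638751  0.09199948] [0.00226781 0.01356583 0.09203563] cam top [ 0.01681455 -0.00152249  0.09200138]
{'time': 9.5, 'joint_pos': [0.2343, -0.0241, 1.8717, -0.0, 1.2923, -0.9888], 'joint_vel': [0.001, -0.0135, -0.0173, 0.0007, -0.002, -0.0006], 'joint_efforts': [0.0427, -32.884, -33.8975, 0.0012, 0.0365, -0.0004], 'tool_pos': [0.5184, 0.2, 0.151], 'tool_rot': [0.0008, 0.173, 0.9849, 0.0003], 'contact_force': [-0.4317, -0.0976, 0.0248], 'ft_torque': [0.0283, 0.0207, 0.0078], 'grasp_force': 59.5145, 'gripper_width': 0.2484}
```

>>> {"op": "arm_command", "data": {"moves": [[-1,[-0.005,-0.0145,0.02],0],[-1,[-0.005,-0.0145,0.04],0],[-1,[-0.005,-0.0145,0.06],0],[-1,[-0.005,-0.0145,0.075],0],[-1,[-0.005,-0.0145,0.085],0],[-1,[-0.005,-0.0145,0.095],0],[-1,[-0.005,-0.0145,0.095],0],[-1,[-0.005,-0.0145,0.095],0]]}}

```text
time: 10.17
tool_pos: [0.5176, 0.1978, 0.1354]
tool_rot: [-0.0, 0.173, 0.985, -0.0]
contact_force: [-0.5, -0.1, -1.6]
gripper_width: 0.251
grasp_force: 59.5
```

Run:
```python
from h import *
import pickle
p=grab('wrist','w9.png');S=st();pickle.dump((p,S),open('w9.pkl','wb'))
```

```text
{'time': 10.2167, 'joint_pos': [0.2307, -0.0091, 1.8847, -0.0, 1.266, -0.9928], 'joint_vel': [-0.0018, -0.0019, -0.0018, -0.002, 0.0014, -0.0028], 'joint_efforts': [-0.0029, -34.1118, -34.5032, -0.0003, 0.0044, 0.0], 'tool_pos': [0.5177, 0.1978, 0.1356], 'tool_rot': [-0.0, 0.1728, 0.985, -0.0], 'contact_force': [-0.2244, 0.1714, -0.6437], 'ft_torque': [0.0444, 0.0616, 0.0268], 'grasp_force': 59.5148, 'gripper_width': 0.248}
```

>>> {"op": "arm_command", "data": {"moves": [[-1,[0,0,0.01],0],[-1,[0,0,0.02],0],[-1,[0,0,0.03],0],[-1,[0,0,0.035],0],[-1,[0,0,0.035],0],[-1,[0,0,0.035],0]]}}

```text
time: 10.72
tool_pos: [0.5179, 0.1978, 0.1309]
tool_rot: [0.0, 0.173, 0.985, 0.0]
contact_force: [-1.5, -0.6, 3.2]
gripper_width: 0.252
grasp_force: 60.0
```

```bash
cat >> h.py <<'E'
def avg(n=5):
    f=[];m=[];z=[];y=[]
    for _ in range(n):
        manip.grab_frame('side');S=manip.state();f.append(S['contact_force']);m.append(S['ft_torque']);z.append(S['tool_pos'])
        R=Rn.from_quat(np.roll(S['tool_rot'],-1)).as_matrix();y.append(np.degrees(np.arctan2(R[1,0],R[0,0]))%360)
    print('t',S['time'],'F',np.mean(f,0).round(2),'M',np.mean(m,0).round(3),'pos',np.mean(z,0).round(4),'yaw',round(np.mean(y),2),'tilt',np.degrees(np.arccos(-R[2,2])).round(2),'j6',S['joint_pos'][5])
E
python3 -c "
from h import *
avg()"
```

```text
t 10.9667 F [-0.95 -0.49  3.9 ] M [-0.088  0.274 -0.006] pos [0.5179 0.1978 0.1307] yaw 160.1 tilt 0.03 j6 -0.9928367004141532
```

>>> {"op": "arm_command", "data": {"moves": [[-1,[0,0,0.01],0],[-1,[0,0,0.02],0],[-1,[0,0,0.028],0],[-1,[0,0,0.028],0],[-1,[0,0,0.028],0]]}}

```text
time: 11.38
tool_pos: [0.5179, 0.1978, 0.1267]
tool_rot: [0.0, 0.173, 0.985, 0.0]
contact_force: [-2.5, 0.1, 7.6]
gripper_width: 0.254
grasp_force: 60.4
```

```bash
python3 -c "
from h import *
avg()"
```

```text
t 11.6333 F [-1.97 -0.48  6.65] M [-0.136  0.485 -0.017] pos [0.5179 0.1978 0.1267] yaw 160.1 tilt 0.03 j6 -0.9928173916700685
```

>>> {"op": "arm_command", "data": {"moves": [[-1,[0.003,0,0.004],0],[-1,[0.003,0,0.007],0.005],[-1,[0.003,0,0.007],0.015],[-1,[0.003,0,0.007],0.025],[-1,[0.003,0,0.007],0.035],[-1,[0.003,0,0.007],0.045],[-1,[0.003,0,0.007],0.055],[-1,[0.003,0,0.007],0.055]]}}

```text
time: 12.3
tool_pos: [0.5179, 0.1976, 0.126]
tool_rot: [0.001, 0.34, 0.94, -0.0]
contact_force: [-1.2, -2.4, 7.6]
gripper_width: 0.25
grasp_force: 60.5
```

```bash
python3 -c "
from h import *
avg()"
```

```text
t 12.55 F [-1.79 -1.76  7.88] M [-0.42   0.331  0.016] pos [0.5179 0.1976 0.126 ] yaw 140.3 tilt 0.1 j6 -0.6468041199973317
```

>>> {"op": "arm_command", "data": {"moves": [[-1,[0,-0.003,0],0.01],[-1,[0,-0.005,0],0.02],[-1,[0,-0.005,0],0.03],[-1,[0,-0.005,0],0.04],[-1,[0,-0.005,0],0.05],[-1,[0,-0.005,0],0.055],[-1,[0,-0.005,0],0.055]]}}

```text
time: 13.13
tool_pos: [0.5177, 0.1971, 0.1261]
tool_rot: [0.001, 0.497, 0.868, 0.0]
contact_force: [-0.6, -2.0, 6.8]
gripper_width: 0.248
grasp_force: 60.6
```

```bash
python3 -c "
from h import *
avg()"
```

```text
t 13.3833 F [-1.   -2.17  7.37] M [-0.429  0.206  0.025] pos [0.5177 0.1971 0.1262] yaw 120.5 tilt 0.14 j6 -0.30209378154596433
```

>>> {"op": "arm_command", "data": {"moves": [[-1,[0,0,0.001],0.006],[-1,[0,0,0.001],0.012],[-1,[0,0,0.001],0.018],[-1,[0,0,0.001],0.024],[-1,[0,0,0.001],0.024]]}}

```text
time: 13.8
tool_pos: [0.5176, 0.197, 0.1259]
tool_rot: [0.001, 0.561, 0.828, 0.0]
contact_force: [-1.4, -2.6, 7.6]
gripper_width: 0.257
grasp_force: 60.6
```

```bash
python3 -c "
from h import *
avg(4)"
```

```text
t 14.0 F [-1.1  -2.02  7.79] M [-0.506  0.251  0.009] pos [0.5176 0.197  0.1259] yaw 111.86 tilt 0.13 j6 -0.15131643586387222
```

>>> {"op": "arm_command", "data": {"moves": [[-1,[0,0,0],0.004],[-1,[0,0,0],0.008],[-1,[0,0,0],0.008],[-1,[0,0,0],0.008]]}}

```text
time: 14.33
tool_pos: [0.5176, 0.1969, 0.1259]
tool_rot: [0.001, 0.581, 0.814, 0.0]
contact_force: [-1.4, -2.5, 7.2]
gripper_width: 0.249
grasp_force: 60.6
```

```bash
python3 -c "
from h import *
avg(4)"
```

```text
t 14.5333 F [-1.47 -2.56  7.89] M [-0.531  0.274  0.046] pos [0.5176 0.1969 0.1259] yaw 108.99 tilt 0.12 j6 -0.10101731485047075
```

>>> {"op": "arm_command", "data": {"moves": [[-1,[0,0,0],0.003],[-1,[0,0,0],0.006],[-1,[0,0,0],0.006]]}}

```text
time: 14.78
tool_pos: [0.5176, 0.1969, 0.126]
tool_rot: [0.001, 0.596, 0.803, 0.0]
contact_force: [-1.1, -2.7, 7.7]
gripper_width: 0.251
grasp_force: 60.6
```

```bash
python3 -c "
from h import *
avg(4)"
```

```text
t 14.9833 F [-1.49 -2.2   7.66] M [-0.545  0.319  0.003] pos [0.5175 0.1969 0.1259] yaw 106.83 tilt 0.12 j6 -0.06334027725139656
```

>>> {"op": "arm_command", "data": {"moves": [[-1,[0,0,0],0.003],[-1,[0,0,0],0.006],[-1,[0,0,0],0.006]]}}

```text
time: 15.23
tool_pos: [0.5175, 0.1969, 0.1259]
tool_rot: [0.001, 0.611, 0.791, 0.0]
contact_force: [-1.3, -1.9, 8.2]
gripper_width: 0.249
grasp_force: 60.6
```

```bash
python3 -c "
from h import *
avg(4)"
```

```text
t 15.4333 F [-1.49 -2.53  7.91] M [-0.558  0.331  0.023] pos [0.5175 0.1969 0.1259] yaw 104.67 tilt 0.12 j6 -0.0256483516312281
```

>>> {"op": "arm_command", "data": {"moves": [[-1,[0,0,0],0.003],[-1,[0,0,0],0.006],[-1,[0,0,0],0.006]]}}

```text
time: 15.68
tool_pos: [0.5175, 0.1969, 0.126]
tool_rot: [0.001, 0.626, 0.78, -0.0]
contact_force: [-2.0, -2.2, 6.9]
gripper_width: 0.247
grasp_force: 60.6
```

```bash
python3 -c "
from h import *
avg(4)"
```

```text
t 15.8833 F [-1.13 -2.42  8.24] M [-0.583  0.343  0.014] pos [0.5175 0.1968 0.1259] yaw 102.51 tilt 0.12 j6 0.012047637979436253
```

>>> {"op": "arm_command", "data": {"moves": [[-1,[0,0,0],0.003],[-1,[0,0,0],0.006],[-1,[0,0,0],0.006]]}}

```text
time: 16.13
tool_pos: [0.5175, 0.1968, 0.1259]
tool_rot: [0.001, 0.641, 0.768, -0.0]
contact_force: [-2.3, -2.6, 7.9]
gripper_width: 0.248
grasp_force: 60.6
```

```bash
sed -i "s/,'j6',S\['joint_pos'\]\[5\])/,'j6',S['joint_pos'][5].round(4),'e6',np.round(S['joint_efforts'][5],3))/" h.py; python3 -c "
from h import *
avg(4)"
```

```text
t 16.3333 F [-1.26 -2.38  7.99] M [-0.587  0.369  0.027] pos [0.5175 0.1968 0.1259] yaw 100.35 tilt 0.12 j6 0.0498 e6 0.021
```

>>> {"op": "arm_command", "data": {"moves": [[-1,[0,0,0],0.003],[-1,[0,0,0],0.006],[-1,[0,0,0],0.006]]}}

```text
time: 16.58
tool_pos: [0.5174, 0.1968, 0.1259]
tool_rot: [0.001, 0.655, 0.756, -0.0]
contact_force: [-1.7, -3.0, 9.1]
gripper_width: 0.249
grasp_force: 60.6
```

```bash
python3 -c "
from h import *
avg(4)"
```

```text
t 16.7833 F [-1.85 -2.67  8.25] M [-0.623  0.415  0.026] pos [0.5174 0.1968 0.1259] yaw 98.19 tilt 0.12 j6 0.0875 e6 0.021
```

Joint 6's effort gives a clean torque signal (0.021 N·m while free-turning). Continuing in small steps.

>>> {"op": "arm_command", "data": {"moves": [[-1,[0,0,0],0.003],[-1,[0,0,0],0.006],[-1,[0,0,0],0.006]]}}

```text
time: 17.03
tool_pos: [0.5174, 0.1968, 0.1259]
tool_rot: [0.001, 0.669, 0.743, -0.0]
contact_force: [-0.9, -3.3, 8.5]
gripper_width: 0.25
grasp_force: 60.6
```

```bash
python3 -c "
from h import *
avg(3)"
```

```text
t 17.1833 F [-1.16 -3.11  8.34] M [-0.636  0.385  0.039] pos [0.5174 0.1968 0.1259] yaw 96.03 tilt 0.12 j6 0.1251 e6 0.022
```

>>> {"op": "arm_command", "data": {"moves": [[-1,[0,0,0],0.003],[-1,[0,0,0],0.006],[-1,[0,0,0],0.006]]}}

```text
time: 17.43
tool_pos: [0.5174, 0.1967, 0.1259]
tool_rot: [0.001, 0.683, 0.73, -0.0]
contact_force: [-1.7, -4.3, 8.1]
gripper_width: 0.252
grasp_force: 60.6
```

```bash
python3 -c "
from h import *
avg(3)"
```

```text
t 17.5833 F [-2.61 -3.13  7.7 ] M [-0.66   0.445  0.018] pos [0.5174 0.1967 0.1259] yaw 93.87 tilt 0.12 j6 0.1628 e6 0.023
```

>>> {"op": "arm_command", "data": {"moves": [[-1,[0,0,0],0.003],[-1,[0,0,0],0.006],[-1,[0,0,0],0.006]]}}

```text
time: 17.83
tool_pos: [0.5174, 0.1967, 0.1259]
tool_rot: [0.001, 0.697, 0.717, -0.0]
contact_force: [-2.4, -3.3, 8.7]
gripper_width: 0.25
grasp_force: 60.6
```

```bash
python3 -c "
from h import *
avg(3)"
```

```text
t 17.9833 F [-2.44 -2.97  8.29] M [-0.664  0.46   0.045] pos [0.5173 0.1967 0.1259] yaw 91.71 tilt 0.12 j6 0.2005 e6 0.022
```

>>> {"op": "arm_command", "data": {"moves": [[-1,[-0.003,-0.002,0],0.003],[-1,[-0.003,-0.002,0],0.006],[-1,[-0.003,-0.002,0],0.006]]}}

```text
time: 18.23
tool_pos: [0.5172, 0.1965, 0.1259]
tool_rot: [0.001, 0.71, 0.704, 0.0]
contact_force: [-0.5, -2.3, 8.1]
gripper_width: 0.246
grasp_force: 60.6
```

```bash
python3 -c "
from h import *
avg(3)"
```

```text
t 18.3833 F [-1.17 -1.83  7.99] M [-0.444  0.322  0.049] pos [0.5172 0.1965 0.1259] yaw 89.54 tilt 0.11 j6 0.2376 e6 0.021
```

>>> {"op": "arm_command", "data": {"moves": [[-1,[0,0,0],0.003],[-1,[0,0,0],0.006],[-1,[0,0,0],0.006]]}}

```text
time: 18.63
tool_pos: [0.5172, 0.1965, 0.1259]
tool_rot: [0.001, 0.723, 0.691, 0.0]
contact_force: [-2.4, -1.5, 7.1]
gripper_width: 0.252
grasp_force: 60.6
```

```bash
python3 -c "
from h import *
avg(3)"
```

```text
t 18.7833 F [-1.61 -2.14  8.33] M [-0.447  0.342  0.029] pos [0.5172 0.1965 0.1259] yaw 87.39 tilt 0.11 j6 0.2753 e6 0.021
```

>>> {"op": "arm_command", "data": {"moves": [[-1,[0,0,0],0.003],[-1,[0,0,0],0.006],[-1,[0,0,0],0.006]]}}

```text
time: 19.03
tool_pos: [0.5172, 0.1966, 0.1259]
tool_rot: [0.001, 0.736, 0.677, 0.0]
contact_force: [-1.3, -2.1, 7.5]
gripper_width: 0.25
grasp_force: 60.6
```

```bash
python3 -c "
from h import *
avg(3)"
```

```text
t 19.1833 F [-1.76 -1.99  7.31] M [-0.451  0.377  0.017] pos [0.5172 0.1965 0.1259] yaw 85.23 tilt 0.1 j6 0.313 e6 0.021
```

>>> {"op": "arm_command", "data": {"moves": [[-1,[0,0,0],0.003],[-1,[0,0,0],0.006],[-1,[0,0,0],0.006]]}}

```text
time: 19.43
tool_pos: [0.517, 0.1967, 0.1259]
tool_rot: [0.001, 0.749, 0.663, 0.0]
contact_force: [-1.3, -2.1, 9.1]
gripper_width: 0.248
grasp_force: 60.6
```

```bash
python3 -c "
from h import *
avg(3)"
```

```text
t 19.5833 F [-1.98 -1.42  8.09] M [-0.348  0.467  0.02 ] pos [0.517  0.1967 0.1259] yaw 83.07 tilt 0.07 j6 0.3506 e6 0.026
```

>>> {"op": "arm_command", "data": {"moves": [[-1,[0,0,0],0.003],[-1,[0,0,0],0.006],[-1,[0,0,0],0.006]]}}

```text
time: 19.83
tool_pos: [0.5169, 0.1968, 0.1259]
tool_rot: [0.0, 0.761, 0.649, 0.0]
contact_force: [-3.1, -1.3, 8.7]
gripper_width: 0.249
grasp_force: 60.6
```

```bash
python3 -c "
from h import *
avg(3)"
```

```text
t 19.9833 F [-2.76 -2.01  8.82] M [-0.324  0.556  0.019] pos [0.5169 0.1968 0.1259] yaw 80.91 tilt 0.05 j6 0.3884 e6 0.032
```

>>> {"op": "arm_command", "data": {"moves": [[-1,[0,0,0],0.003],[-1,[0,0,0],0.006],[-1,[0,0,0],0.006]]}}

```text
time: 20.23
tool_pos: [0.5167, 0.1968, 0.1259]
tool_rot: [0.0, 0.773, 0.634, -0.0]
contact_force: [-3.4, -1.5, 8.8]
gripper_width: 0.251
grasp_force: 60.7
```

```bash
python3 -c "
from h import *
avg(3)"
```

```text
t 20.3833 F [-2.78 -1.63  8.83] M [-0.316  0.718  0.031] pos [0.5167 0.1968 0.1259] yaw 78.75 tilt 0.03 j6 0.426 e6 0.033
```

>>> {"op": "arm_command", "data": {"moves": [[-1,[0,0,0],0.003],[-1,[0,0,0],0.006],[-1,[0,0,0],0.006]]}}

```text
time: 20.63
tool_pos: [0.5166, 0.1969, 0.1259]
tool_rot: [0.0, 0.785, 0.619, -0.0]
contact_force: [-4.2, -1.2, 8.6]
gripper_width: 0.251
grasp_force: 60.7
```

```bash
python3 -c "
from h import *
avg(3);print(manip.state()['joint_efforts'])"
```

```text
t 20.7833 F [-3.64 -1.4   9.01] M [-0.243  0.777  0.02 ] pos [0.5166 0.1969 0.1259] yaw 76.59 tilt 0.02 j6 0.4637 e6 0.044
[ -0.13906981 -29.59516525 -31.17441058   0.10877559  -1.20258976
   0.04375001]
```

>>> {"op": "arm_command", "data": {"moves": [[-1,[0,0,0],0.003],[-1,[0,0,0],0.005],[-1,[0,0,0],0.005]]}}

```text
time: 21.03
tool_pos: [0.5166, 0.1969, 0.1259]
tool_rot: [0.0, 0.795, 0.607, -0.0]
contact_force: [-3.4, -1.1, 9.8]
gripper_width: 0.247
grasp_force: 60.7
```

```bash
python3 -c "
from h import *
avg(3)"
```

```text
t 21.1833 F [-3.04 -0.95  9.05] M [-0.257  0.776  0.101] pos [0.5166 0.1969 0.1259] yaw 74.8 tilt 0.02 j6 0.495 e6 0.078
```

>>> {"op": "arm_command", "data": {"moves": [[-1,[0,0,0],0.003],[-1,[0,0,0],0.005],[-1,[0,0,0],0.005]]}}

```text
time: 21.43
tool_pos: [0.5166, 0.1969, 0.1259]
tool_rot: [0.0, 0.804, 0.595, -0.0]
contact_force: [-3.7, -0.8, 8.3]
gripper_width: 0.246
grasp_force: 60.8
```

```bash
python3 -c "
from h import *
avg(4)"
```

```text
t 21.6333 F [-3.73 -1.4   9.04] M [-0.259  0.786  0.137] pos [0.5166 0.1969 0.1259] yaw 73.01 tilt 0.02 j6 0.5263 e6 0.124
```

Torque is rising linearly (0.044, 0.078, 0.124 N·m): that is the stop. Easing off slightly and letting the cam rise.

>>> {"op": "arm_command", "data": {"moves": [[-1,[0,0,0],-0.004],[-1,[0,0,-0.008],-0.005],[-1,[0,0,-0.016],-0.005],[-1,[0,0,-0.024],-0.005],[-1,[0,0,-0.03],-0.005],[-1,[0,0,-0.03],-0.005]]}}

```text
time: 22.13
tool_pos: [0.5164, 0.1968, 0.1294]
tool_rot: [0.0, 0.795, 0.607, -0.0]
contact_force: [-1.4, -0.4, 4.9]
gripper_width: 0.25
grasp_force: 60.0
```

```bash
python3 -c "
from h import *
avg(4)"
```

```text
t 22.3333 F [-1.67 -0.96  5.56] M [-0.164  0.404  0.053] pos [0.5165 0.1968 0.1294] yaw 74.78 tilt 0.01 j6 0.4952 e6 0.054
```

>>> {"op": "arm_command", "data": {"moves": [[-1,[0,0,-0.01],0],[-1,[0,0,-0.02],-0.003],[-1,[0,0,-0.025],-0.006],[-1,[0,0,-0.03],-0.009],[-1,[0,0,-0.03],-0.009]]}}

```text
time: 22.75
tool_pos: [0.5163, 0.1969, 0.1334]
tool_rot: [-0.0, 0.777, 0.63, -0.0]
contact_force: [0.9, -0.4, -1.3]
gripper_width: 0.248
grasp_force: 59.2
```

```bash
python3 -c "
from h import *
avg(4)"
```

```text
t 22.95 F [ 0.04 -0.42 -1.06] M [-0.007 -0.123 -0.008] pos [0.5163 0.1969 0.1335] yaw 78.02 tilt 0.02 j6 0.4387 e6 0.003
```

>>> {"op": "arm_command", "data": {"moves": [[-1,[0,0,-0.03],0],[-1,[0,0,-0.08],0],[-1,[0,0,-0.2],0],[-1,[0,0,-0.4],0],[-1,[0,0,-0.6],0],[-1,[0,0,-0.6],0],[-1,[0,0,-0.6],0]]}}

```text
time: 23.53
tool_pos: [0.5178, 0.1973, 0.2276]
tool_rot: [0.001, 0.777, 0.629, 0.003]
contact_force: [0.8, -0.5, -1.6]
gripper_width: 0.252
grasp_force: 59.4
```

>>> {"op": "arm_command", "data": {"moves": [[-1,[-0.2,-0.2,0],-0.02],[-1,[-0.4,-0.4,0],-0.04],[-1,[-0.5,-0.5,0],-0.06],[-1,[-0.5,-0.5,0],-0.08],[-1,[-0.5,-0.5,0],-0.1],[-1,[-0.5,-0.5,0],-0.1]]}}

```text
time: 24.03
tool_pos: [0.4264, 0.1388, 0.2227]
tool_rot: [-0.001, 0.544, 0.839, -0.001]
contact_force: [0.5, -0.3, 0.0]
gripper_width: 0.251
grasp_force: 59.4
```

Run:
```python
from h import *
avg(1)
p=grab('wrist','w10.png');print(manip.search_frame(p,'cam_face')[:2])
c=np.array([.5158,.1987,.059]);u,v=proj(p,c);print(u,v)
# rectify to top-down patch, 0.25 mm/px, then find dark slot
N=160;k=.0002
ms=np.zeros((N,N,2),np.float32)
for i in range(N):
  for j in range(N): ms[i,j]=proj(p,c+[(j-80)*k,(80-i)*k,0])
im=cv2.cvtColor(cv2.remap(p['frame'],ms,None,cv2.INTER_LINEAR),cv2.COLOR_RGB2GRAY)
print(np.percentile(im,[1,5,20,50,90]))
n,l,s,cc=cv2.connectedComponentsWithStats((im<90).astype(np.uint8))
for i in range(1,n):
  if s[i,4]>100:
    y,x=np.nonzero(l==i);r=cv2.minAreaRect(np.c_[x,y].astype(np.float32));print(s[i,4]*.04,'c',c[:2]+[(r[0][0]-80)*k,(80-r[0][1])*k],'size mm',np.array(r[1])*.2,'ang',r[2])
    w,V=np.linalg.eigh(np.cov(x,-y));print('yaw',np.degrees(np.arctan2(V[1,1],V[0,1])))
```

```text
t 24.0833 F [-0.24 -0.17 -0.62] M [-0.017 -0.005  0.009] pos [0.4267 0.1389 0.2228] yaw 113.89 tilt 0.12 j6 -0.2683 e6 -0.307
[{'extent': [439.4, 179.2, 483.2, 222.2], 'confidence': 0.76}]
458.14152865305834 200.2678903473995
[ 59.  77. 137. 167. 170.]
64.24 c [0.51585136 0.19857851] size mm [ 4.09060287 17.01881104] ang 2.726310968399048
yaw 88.06263846564445
7.72 c [0.5017 0.1847] size mm [3.6 3.8] ang 90.0
yaw 144.0543080763153
```

The lock reads as done: the slot is now at yaw 88°, so the cam is at about 1.5 rad, and its apparent position fits the raised height. Returning to the stand.

>>> {"op": "arm_command", "data": {"moves": [[-1,[-0.2,-0.03,0],0],[-1,[-0.45,-0.07,0],0],[-1,[-0.7,-0.11,0],0],[-1,[-1,-0.16,0],0],[-1,[-1,-0.16,0],0],[-1,[-1,-0.16,0],0]]}}

```text
time: 24.68
tool_pos: [0.467, -0.0095, 0.2235]
tool_rot: [-0.001, 0.547, 0.837, -0.0]
contact_force: [-0.2, 1.2, -0.3]
gripper_width: 0.248
grasp_force: 59.4
```

>>> {"op": "arm_command", "data": {"moves": [[-1,[-0.2,-0.03,0],-0.133],[-1,[-0.45,-0.07,0],-0.133],[-1,[-0.7,-0.11,0],-0.133],[-1,[-1,-0.16,0],-0.133],[-1,[-1,-0.16,0],-0.133],[-1,[-1,-0.16,0],-0.133],[-1,[-1,-0.16,0],-0.133],[-1,[-1,-0.16,0],-0.133],[-1,[-1,-0.16,0],-0.133],[-1,[-1,-0.16,0],-0.133],[-1,[-1,-0.16,0],-0.133]]}}

```text
time: 25.6
tool_pos: [0.5059, -0.1536, 0.2238]
tool_rot: [-0.0, 0.158, 0.988, 0.0]
contact_force: [-0.5, 0.6, -0.8]
gripper_width: 0.249
grasp_force: 59.4
```

Run:
```python
from h import *
avg(3);S=manip.state();R=Rn.from_quat(np.roll(S['tool_rot'],-1)).as_matrix()
print('to hover, units',(R.T@(np.array([.506,-.156,.2])-S['tool_pos'])/.15).round(3))
# blade tip seen in side and scene
for n in['side','scene']:
    p=grab(n);tip=S['tool_pos']+R[:,2]*.08
    u,v=proj(p,tip);u,v=int(round(u)),int(round(v));g=p['frame'].astype(int)[v-22:v+8,u-14:u+15]
    m=(g.min(2)>110)&(g.max(2)-g.min(2)<25)
    y,x=np.nonzero(m);print(n,'pred tip',u,v,'blade px',len(x),(x.mean()+u-14,x.min()+u-14,x.max()+u-14,y.min()+v-22,y.max()+v-22) if len(x) else '')
```

```text
t 25.75 F [ 0.1   0.74 -0.58] M [ 0.029 -0.    -0.007] pos [ 0.5058 -0.154   0.2239] yaw 161.87 tilt 0.0 j6 -1.6911 e6 0.008
to hover, units [-0.005 -0.011  0.159]
side pred tip 358 182 blade px 63 (np.float64(357.76190476190476), np.int64(350), np.int64(361), np.int64(160), np.int64(182))
scene pred tip 390 222 blade px 402 (np.float64(389.318407960199), np.int64(376), np.int64(404), np.int64(200), np.int64(229))
```

>>> {"op": "arm_command", "data": {"moves": [[-1,[-0.005,-0.013,0.1],0],[-1,[-0.005,-0.013,0.25],0],[-1,[-0.005,-0.013,0.4],0],[-1,[-0.005,-0.013,0.5],0],[-1,[-0.005,-0.013,0.57],0],[-1,[-0.005,-0.013,0.64],0],[-1,[-0.005,-0.013,0.7],0],[-1,[-0.005,-0.013,0.75],0],[-1,[-0.005,-0.013,0.8],0],[-1,[-0.005,-0.013,0.8],0]]}}

```text
time: 26.68
tool_pos: [0.5052, -0.1563, 0.1025]
tool_rot: [-0.001, 0.157, 0.988, 0.0]
contact_force: [-0.6, -0.6, -1.7]
gripper_width: 0.25
grasp_force: 59.4
```

```bash
python3 -c "
from h import *
avg(3)"
```

```text
t 26.8333 F [ 0.4   0.05 -0.33] M [0.006 0.    0.02 ] pos [ 0.506  -0.1566  0.1039] yaw 161.9 tilt 0.05 j6 -1.6955 e6 0.0
```

>>> {"op": "arm_command", "data": {"moves": [[-1,[0,0,0.025],0],[-1,[0,0,0.05],0],[-1,[0,0,0.065],0],[-1,[0,0,0.075],0],[-1,[0,0,0.075],0],[-1,[0,0,0.075],0]]}}

```text
time: 27.33
tool_pos: [0.5059, -0.1565, 0.0926]
tool_rot: [-0.0, 0.157, 0.988, 0.0]
contact_force: [-0.3, 0.7, -0.8]
gripper_width: 0.25
grasp_force: 59.7
```

```bash
python3 -c "
from h import *
avg(3)"
```

```text
t 27.4833 F [-0.3  -0.35 -0.51] M [ 0.015 -0.002  0.007] pos [ 0.5059 -0.1566  0.0927] yaw 161.9 tilt 0.01 j6 -1.6955 e6 0.0
```

>>> {"op": "arm_command", "data": {"moves": [[-1,[0,0,0.005],0],[-1,[0,0,0.01],0],[-1,[0,0,0.01],0],[-1,[0,0,0.01],0]]}}

```text
time: 27.82
tool_pos: [0.5061, -0.1567, 0.0921]
tool_rot: [0.0, 0.157, 0.988, -0.0]
contact_force: [-2.1, 1.0, 5.8]
gripper_width: 0.246
grasp_force: 60.3
```

```bash
python3 -c "
from h import *
avg(3)"
```

```text
t 27.9667 F [-3.32  1.07  5.03] M [ 0.174  0.447 -0.004] pos [ 0.5061 -0.1567  0.0921] yaw 161.9 tilt 0.01 j6 -1.6955 e6 -0.0
```

The flange is seated at the same height as at pickup. Releasing.

>>> {"op": "arm_command", "data": {"moves": [[0.2,[0,0,0],0],[0.6,[0,0,0],0],[1,[0,0,0],0],[1,[0,0,0],0],[1,[0,0,0],0],[1,[0,0,0],0],[1,[0,0,0],0],[1,[0,0,0],0],[1,[0,0,-0.1],0],[1,[0,0,-0.3],0],[1,[0,0,-0.55],0],[1,[0,0,-0.8],0],[1,[0,0,-0.95],0],[1,[0,0,-0.95],0],[1,[0,0,-0.95],0],[1,[0,0,-0.95],0]]}}

```text
time: 29.3
tool_pos: [0.5054, -0.1563, 0.2327]
tool_rot: [-0.001, 0.157, 0.988, 0.0]
contact_force: [-1.0, -1.1, -0.8]
gripper_width: 1.001
grasp_force: 0.0
```

Run:
```python
from h import *
avg(2);p=grab('wrist','w11.png')
c=[.5055,-.156]
print('driver',manip.search_frame(p,'driver')[:1],manip.search_frame(p,'stand_top')[:1])
R=Rn.from_euler('z',161.8,degrees=True).as_matrix()
H=[proj(p,np.r_[c,z]+R@np.array([i*.016,j*.011,0])) for z in(.056,.104) for i in(-1,1) for j in(-1,1)]+[proj(p,np.r_[c,z]+.016*np.r_[np.cos(t),np.sin(t),0]) for z in(.052,.056) for t in np.linspace(0,6.3,40)]
H=np.array(H);print('pred',H.min(0),H.max(0))
q=(int(H[:,0].min())-12,int(H[:,1].min())-12)
g=p['frame'].max(2)[q[1]:int(H[:,1].max())+12,q[0]:int(H[:,0].max())+12]<45
y,x=np.nonzero(g);print('dark',x.min()+q[0],y.min()+q[1],x.max()+q[0],y.max()+q[1])
s=grab('side');print(manip.search_frame(s,'driver')[:1],proj(s,np.r_[c,.104]),proj(s,np.r_[c,.052]))
u,v=proj(s,np.r_[c,.104]).astype(int);m=s['frame'].max(2)[v-15:v+30,u-15:u+16]<50;y,x=np.nonzero(m);print('side dark',x.min()+u-15,x.max()+u-15,y.min()+v-15,y.max()+v-15)
```

```text
t 29.4 F [-0.34  0.52 -0.68] M [ 0.025  0.    -0.013] pos [ 0.505  -0.1562  0.2316] yaw 161.9 tilt 0.21 j6 -1.6955 e6 0.0
driver [{'extent': [297.3, 201.6, 337.4, 262.1], 'confidence': 0.55}] [{'extent': [277.3, 163.4, 359.3, 257.1], 'confidence': 0.84}]
pred [297.10865592 200.07339346] [337.2981235  261.11204446]
dark 299 201 336 258
[{'extent': [352.4, 198.7, 361.4, 221.9], 'confidence': 0.76}] [358.47962726 198.18986072] [358.38818379 218.42711111]
side dark 343 366 193 220
```

```bash
python3 -c "
from plant import manip
print(manip.job_done())"
```

```text
the job is handed in; nothing more can be done
None
```

I turned the cam to its stop (about 1.5 rad) and it appears to have sprung back up into its notch. The driver is back upright and fully down in its stand, and I handed the job in at about 29 s; no verdict came back.

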